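# Clear, snap shut and lock the slide rule case

### The arm

A 7-joint arm with a two-finger parallel gripper is mounted at the origin on the work surface. World frame = base frame: x ahead of the robot, y to its left, z up, the work surface at z = 0. Lengths are in m, angles in rad, forces in N, time in s.
With the tool pointing down it reaches from about 0.425 to 0.8 m from the base axis. Payload 8.3 kg.
Tool frame: the origin (TCP) lies midway between the tips of the shut fingers; the grasp point (between the pads) lies 19 mm behind it; z points along the fingers, y is the line along which they close (so a half turn about z gives the same grasp; the last joint's range is limited). The gripper opens to 85 mm and grips with 20 to 120 N. Pads are 22 mm wide; open, the fingers measure 114 mm over their backs; the gripper's body (76 mm by 85 mm) begins 54 mm behind the grasp point. The pads swing forward as they close: fully open they stand 13 mm farther back than shut.
Start: joints at [1.127, 0.383, 0.016, 1.37, -0.006, 1.388, -0.046], TCP at [0.232, -0.58, 0.231] pointing down, gripper open.
Joint ranges: [-2.95, 2.95], [-0.25, 2.06], [-1.52, 1.56], [0.18, 2.33], [-1.44, 4.58], [0.02, 2.06], [-3.01, 3.01]. Speed limits (rad/s): [2.39, 2.39, 3.01, 3.01, 3.14, 3.14, 3.14].

### API

Orientations are given as a rotation vector (axis times angle).
In Python, from rig import robot, imaging gives the robot as it stands. The module is installed in compiled form; this text tells all that it offers.
- The arm moves only by the shell command python3 -m jog 'ROWS'. ROWS is a JSON object of lists of equal length, an entry for each row: "turn": the turn, a rotation vector about the tool's x, y, z in rad, a list of three; "xyz": the shift along the tool's x, y, z in m, a list of three; "grip": the opening, from -1 (shut) to 1 (fully open). A call has exactly 8 rows; each row shifts and turns the commanded pose from where the row before left it, along the tool's axes as they then stand; what a row does not reach is not made up. A row lasts 1/8 s, in which the tool goes at most 62.5 mm and 10.7 degrees, less where a joint would pass 70% of its speed; a pose out of reach is approached as far as the arm can. A call is refused whole if a number of a shift passes 0.0625 or a number of a turn 0.188, either way. A call with a gripper value outside its range is refused whole. The fingers move at their own pace and stop on an object; the grip force is fixed at half the most. Time passes only in rows, so rows that do not move let the fingers close, or fill a call up. It gives the time, the measured TCP pose, the force, the opening and the grip force at its end, in the units of the state.
- robot.get_obs(): the state, without advancing time (a new reading comes with each control period).
- imaging.snapshot(name): name is "side" or "top"; returns a dict with "image" (384x512x3 uint8, red, green, blue), "z_map" (384x512 float32, m along the optical axis (not along the pixel's ray), 0 where there is no reading), "intrinsics" (3x3 intrinsics, pixels), "dist_coeffs" ([k1, k2, p1, p2, k3] as OpenCV has them; the pictures are not rectified), "R" (3x3) and "t" (3): a world point X has camera coordinates R X + t. Camera axes: x right, y down, z forward; pixel columns grow to the right and rows downward; lengths in m; the calibration is good to about 2 mm. A picture is of the moment at which its call begins.
- robot.job_done(): hands the job in; it is judged then, once.
The state is a dict: "time": time; "joint_pos": joint angles; "joint_vel": joint speeds; "joint_efforts": joint torques, N m; "position": TCP position; "tool_rot": TCP orientation; "ft_force": force on the tool from outside, world axes, zero at the start; "ft_torque": the same for the moment, N m; "opening": opening from 0.0 (shut) to 1.0 (fully open); "gripper_force": force on a finger pad.
Only numpy, scipy, OpenCV 4.12 (cv2) and the standard library are available. Lean on these libraries where they do the work, as an engineer would, in place of code of your own. Each camera call takes 0.05 s, during which the arm holds its last target. There are 200 camera calls.

### The job

The walnut slide rule case will not shut because the compass has been left lying on top of the slide rule. Lay the compass flat in its rack, between the side blocks and end stops, leaving the rule in its groove; then close the case lid and press it right down until the brass spring latch snaps over the catch and the lid is flush, and only then turn the wing screw on the lid clockwise to its stop to lock it. Do not disturb the protractor, the magnifier or the cursor frame.

Things in the scene. Friction and masses are not known exactly. Their poses are not given: they have to be found in the camera images.
- case: Dark walnut slide rule case, fixed, 200 (x) x 120 (y) x 30 mm high, walls 6 mm, inner floor at z = 6 mm; origin at the centre of its underside. Front at -x, with a brass spring latch (34 mm wide, 31 mm high, reaching 24 mm out). The rule's groove runs along x between 8 mm high rails, centred at x = 12 mm. A brass boss 14 mm across rises to z = 16 mm at x = -80 mm.
- case_hinge (a point): Middle of the lid's hinge line, on the case's far (+x) upper rim, 100 mm behind the case centre and 30 mm above its underside; the hinge runs along the case's y.
- lid (a joint): Lid angle (rad): 0 = shut flush, 1.57 = upright, stop at 1.9. Walnut, 200 x 120 x 8 mm, inner face through the hinge line, top at 38 mm when shut. It stays where left near upright; lower it sinks slowly, until a bar on its front edge rests on the spring latch at 0.08 rad (front 15 mm too high). Some 10 N pressed near the front edge snaps it past the latch to 0, where it stays.
- lid_front (a point): Middle of the lid's front (free) edge, on its outer face, 200 mm from the hinge; x along the shut lid away from the front.
- screw (a joint): Angle of the captive wing screw in the lid (rad), growing clockwise seen from above the shut lid; 0 = wing across the lid (along the case's y), stop at 1.571 = wing along the case's x = locked.
- screw_top (a point): Centre of the top of the brass wing, on the screw's axis, 20 mm from the lid's front edge and 26 mm above the lid's outer face. The wing is 56 mm long, 14 mm thick and 20 mm tall, on a round foot 42 mm across and 6 mm high.
- rule: Ivory-white pocket slide rule, 150 (x) x 36 (y) x 14 mm, origin at the centre of its underside; it lies in the case's groove and stays there.
- compass: Chrome drafting compass, folded, 150 mm long (x), lying flat; origin under its middle, near its balance. Two legs, together 17 mm wide (y) and 12 mm high, from x = -37 to 75 mm; round head 22 mm across and 16 mm high at x = -40 mm; thin handle on to x = -75 mm. About 100 g. It starts on top of the rule, standing out above the case's rim.
- rack: Walnut compass rack, fixed, base 186 (x) x 70 (y) x 8 mm, origin at the centre of its underside. The compass lies along x on the base's top (z = 8 mm), either way round. End stops 22 mm high, 170 mm apart; at x = 40 to 68 and -40 to -68 mm pairs of side blocks 22 mm high leave a channel 32 mm wide; the middle 80 mm is open to the sides for fingers.
- protractor: Green plastic half-round protractor, 160 x 82 x 5 mm, flat on the bench; origin under its centre. Bystander.
- magnifier: Brass stand magnifier, round foot 64 mm across, lens 60 mm across tilted on a hinge, 90 mm high overall; origin under its foot; the lens reaches 56 mm towards its -x. Bystander.
- cursor: Square clear cursor frame with metal edges, 70 x 90 x 12 mm, flat on the bench; origin under its centre. Bystander.
Mind the look-alikes: they are no part of the job. Of the things like the case, leave any that is blue or orange; of the rest the larger one is meant.

How it is judged:
By the outcome, as a careful person would: the job done as asked, in the order asked, and still so for the second after the job is handed in, with the robot touching nothing.
It also fails if it takes over 72 s, if anything falls off the work surface, if the arm or the gripper's body presses on something with over 40 N, if the wrist force passes 120 N, or if a joint passes its speed limit or range.

## Working session

There is one attempt and no reset: what is moved stays moved. The work goes in short steps, Python scripts to look and compute and a shell command to move; the robot and the scene stay as the last step left them, time stands still between calls to the robot, and variables do not carry over. Pictures are saved under pics/ and viewed, at most 12 in all, crops included, and the job is handed in when it is done.

```bash
mkdir -p pics; cat > h.py <<'E'
import numpy as np, cv2
from rig import robot, imaging
def snap(n,save=None):
    s=imaging.snapshot(n)
    if save: cv2.imwrite('pics/'+save,s['image'][:,:,::-1])
    return s
def world(s):
    # world points for each pixel (depth)
    h,w=s['z_map'].shape
    u,v=np.meshgrid(np.arange(w),np.arange(h))
    p=cv2.undistortPoints(np.stack([u,v],-1).reshape(-1,1,2).astype(float),s['intrinsics'],np.array(s['dist_coeffs'])).reshape(h,w,2)
    z=s['z_map'][...,None]
    c=np.concatenate([p*z,z],-1)
    X=(c-np.array(s['t']))@np.array(s['R'])
    X[s['z_map']==0]=np.nan
    return X
E
python3 - <<'E'
from h import *
a=snap('top');b=snap('side')
im=np.vstack([a['image'],b['image']])
np.savez('first.npz',ta=a['image'],sa=b['image'],tw=world(a),sw=world(b))
cv2.imwrite('pics/a.png',np.hstack([a['image'],b['image']])[:,:,::-1][:, :])
cv2.imwrite('pics/top1.png',a['image'][:,:,::-1]);cv2.imwrite('pics/side1.png',b['image'][:,:,::-1])
for s in(a,b): print(s['R'],s['t'],-np.array(s['R']).T@s['t'],s['intrinsics'][0])
print(robot.get_obs())
E
```

```text
[[ 0.02344669 -0.99971323 -0.00486886]
 [-0.99482963 -0.02285022 -0.09895386]
 [ 0.09881423  0.00716383 -0.99508011]] [0.09773317 0.46363153 1.56355204] [0.30444168 0.0970982  1.60221352] [474.42497644   0.         262.78877845]
[[ 0.99508295 -0.09818567 -0.01301877]
 [-0.08242802 -0.74807429 -0.65847588]
 [ 0.05491389  0.65631123 -0.75248922]] [-0.44380415  0.16994485  1.07626138] [ 0.39652847 -0.62280626  0.91600189] [403.86592293   0.         263.04510961]
{'time': 0.1, 'joint_pos': array([ 1.12710055,  0.38418739,  0.01638674,  1.37104569, -0.00629649,
        1.38822956, -0.04648399]), 'joint_vel': array([-8.28475758e-05, -3.13528386e-03, -1.76421225e-03, -2.63576387e-03,
       -6.25010174e-06, -5.88982374e-04, -8.77609993e-04]), 'joint_efforts': array([ 5.16028769e-03, -6.29131079e+01,  8.49004872e-01, -3.72756851e+01,
        1.69416127e-02,  1.04927702e-02,  1.34593965e-04]), 'position': array([ 0.23214187, -0.57978933,  0.23035974]), 'tool_rot': array([-3.08305224e+00, -5.94314965e-01,  5.97071048e-04]), 'ft_force': array([-0.0131456 , -0.48704197, -0.59769772]), 'ft_torque': array([-0.03705557, -0.04109966,  0.02556738]), 'gripper_force': 0.0, 'opening': 0.9964967111756872}
```

View pics/top1.png

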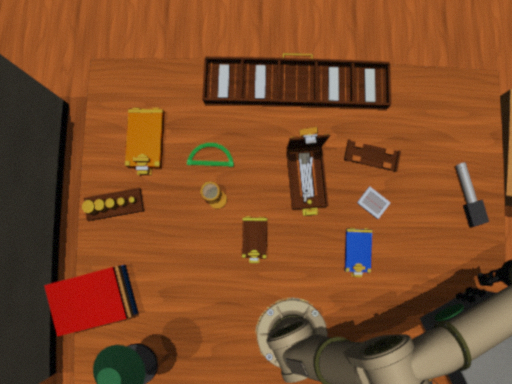

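View pics/side1.png

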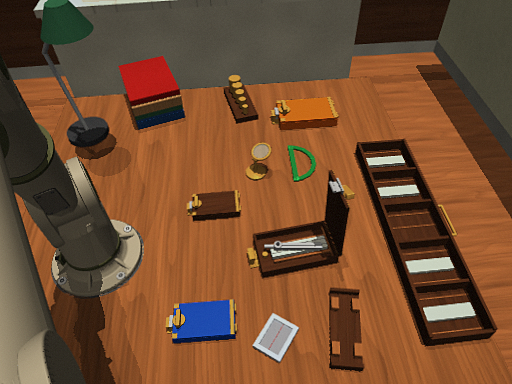

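Candidates for the case: open walnut at top (307,180), small walnut at (255,240), blue at (358,250) and orange at (144,138). I choose the large open walnut one. The compass is inside it at about (306,182), and the rack is at (372,156).

```bash
python3 - <<'E'
from h import *
d=np.load('first.npz');W=d['tw'];I=d['ta'];SW=d['sw'];SI=d['sa']
c1=cv2.resize(I[120:225,270:410],None,fx=4,fy=4,interpolation=cv2.INTER_CUBIC)
c2=cv2.resize(SI[165:285,235:365],None,fx=4,fy=4,interpolation=cv2.INTER_CUBIC)
c=np.zeros((480,1080,3),np.uint8);c[:420,:560]=c1;c[:480,560:]=c2
cv2.imwrite('pics/crop1.png',cv2.resize(c,(800,356))[:,:,::-1])
def rect(P,n):
    r=cv2.minAreaRect((P[:,:2]*1000).astype(np.float32));print(n,len(P),np.round(r[0],1),np.round(r[1],1),round(r[2],1), 'z',np.round(np.nanpercentile(P[:,2],[5,50,95])*1000,1))
def roi(W,I,u0,u1,v0,v1):return W[v0:v1,u0:u1].reshape(-1,3),I[v0:v1,u0:u1].reshape(-1,3).astype(int)
print('bench z',np.nanmedian(W[215:230,150:230,2]),np.nanmedian(SW[180:200,170:200,2]))
P,C=roi(W,I,338,406,132,178)
for lo,hi in((.004,.03),(.014,.03)):
    m=(P[:,2]>lo)&(P[:,2]<hi);rect(P[m],'rack')
P,C=roi(W,I,280,332,124,220)
m=(P[:,2]>.02)&(P[:,2]<.036);rect(P[m],'case rim')
m=(P[:,2]>.01)&(P[:,2]<.06)&(C.sum(1)<260);rect(P[m],'case walnut')
br=(C[:,0]>150)&(C[:,2]<100)
m=br&(P[:,2]<.06);rect(P[m],'latch')
m=(P[:,2]>.15);rect(P[m],'lid top');
sp=C.max(1)-C.min(1)
m=(sp<40)&(C.sum(1)>250)&(P[:,2]<.06);rect(P[m],'rule+compass')
m=(P[:,2]>.029)&(P[:,2]<.06)&(sp<40)&(C.sum(1)>200);rect(P[m],'compass')
P,C=roi(SW,SI,240,345,215,280);sp=C.max(1)-C.min(1)
m=(P[:,2]>.029)&(P[:,2]<.06)&(sp<40)&(C.sum(1)>200);rect(P[m],'compass side')
Q=P[m];Q=Q[np.argsort(Q[:,0])];
m=(P[:,2]>.01)&(P[:,2]<.026)&(sp<40)&(C.sum(1)>200);rect(P[m],'rule side')
P,C=roi(SW,SI,325,365,285,372)
for lo,hi in((.004,.03),(.014,.03)):
    m=(P[:,2]>lo)&(P[:,2]<hi);rect(P[m],'rack side')
P,C=roi(SW,SI,240,358,165,280)
m=(P[:,2]>.006)&(P[:,2]<.036)&(C.sum(1)<260);rect(P[m],'case side')
m=(P[:,2]>.05)&(C.sum(1)<260);rect(P[m],'lid side')
m=(P[:,2]>.14)&(C[:,0]>130)&(C[:,2]<110);rect(P[m],'screw brass')
E
```

```text
bench z 0.0003812811540323919 -0.0001350159486335934
rack 1304 [ 615.2 -264. ] [158.5 240.2] 1.8 z [ 4.4  8.9 24.4]
rack 336 [ 609.7 -262.3] [185.6  72.9] 78.3 z [14.8 21.  27.2]
case rim 724 [516.8 -38.9] [226.3 121.6] 6.7 z [21.1 28.8 34.8]
case walnut 784 [556.7 -38.9] [272.6 133.3] 7.3 z [10.7 23.8 37.1]
latch 1211 [553.8 -36.9] [332.2 178. ] 1.1 z [-5.6  0.5 11. ]
lid top 418 [623.6 -26.2] [ 51.1 119.8] 5.5 z [164.8 225.1 242. ]
rule+compass 532 [565.5 -37.3] [ 55.6 233.1] 87.8 z [ 9.6 23.3 39. ]
compass 183 [523.4 -30.1] [ 32.9 148.3] 84.0 z [29.5 33.6 40.8]
compass side 244 [520.9 -40.6] [ 20.9 146.1] 84.4 z [29.3 32.3 36.8]
rule side 364 [532.5 -36.1] [162.8  48.3] 3.7 z [13.  19.5 23.1]
rack side 2526 [ 609.7 -255.1] [216.8  90.2] 75.1 z [ 5.6  9.2 23.7]
rack side 732 [ 611.2 -264. ] [188.2  71.4] 79.0 z [15.9 21.9 24.9]
case side 2244 [513.8  88. ] [247.2 402.8] 0.0 z [ 6.4 16.3 31.2]
lid side 1137 [616.2 -31.9] [ 43.6 117.9] 23.2 z [ 61.3 157.5 230.5]
screw brass 88 [629.9 -10.4] [26.2 88.1] 17.0 z [208.1 223.2 229.1]
```

View pics/crop1.png

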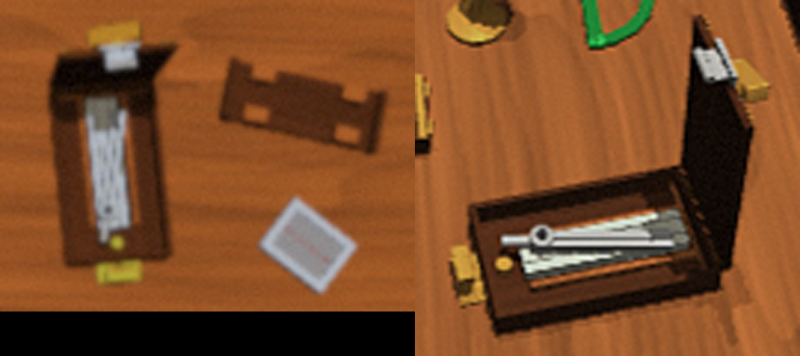

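The crop confirms the open walnut case. The compass lies askew on the rule with its head toward the front, and the rack is empty. One more fit for the compass line, the case axis and the lid.

```bash
python3 - <<'E'
from h import *
d=np.load('first.npz')
for k in 'ts':
    W=d[k+'w'].reshape(-1,3)*1000;I=d[k+'a'].reshape(-1,3).astype(int)
    sp=I.max(1)-I.min(1)
    box=(W[:,0]>425)&(W[:,0]<600)&(W[:,1]>-78)&(W[:,1]<0)
    m=box&(W[:,2]>29)&(W[:,2]<45)&(sp<45)&(I.sum(1)>180);P=W[m]
    l=cv2.fitLine(P[:,:2].astype(np.float32),cv2.DIST_HUBER,0,.01,.01).ravel()
    t=(P[:,:2]-l[2:])@l[:2];n=(P[:,:2]-l[2:])@np.array([-l[1],l[0]])
    print(k,'compass yaw',np.degrees(np.arctan2(l[1],l[0])),'ends',l[2:]+l[:2]*t.min(),l[2:]+l[:2]*t.max(),'n',np.percentile(n,[3,50,97]))
    for a in np.arange(t.min(),t.max(),15):
        q=(t>=a)&(t<a+15);print(int(a),q.sum(),np.round(np.percentile(P[q],[5,50,95],axis=0)[:,1:].ravel(),0),end=' | ')
    print()
    # case rim
    m=(W[:,2]>24)&(W[:,2]<36)&(I.sum(1)<250)&(W[:,0]>400)&(W[:,0]<630)&(abs(W[:,1]+38)<85)&(sp>8)
    r=cv2.minAreaRect(W[m][:,:2].astype(np.float32));print('rim',m.sum(),r)
    m=(W[:,2]>60)&(W[:,2]<260)&(W[:,0]>560)&(W[:,0]<660)&(abs(W[:,1]+30)<80)
    for z in range(60,260,25):
        q=m&(abs(W[:,2]-z)<12)
        if q.sum()>5: print(z,q.sum(),np.round(np.percentile(W[q],[3,50,97],axis=0)[:,:2].ravel(),0))
E
```

```text
t compass yaw -6.8067484 ends [448.83665813 -29.18331452] [596.22353481 -46.77574324] n [-8.05454397  0.02184319  9.03154599]
-75 10 [-32.  30. -29.  34. -27.  38.] | -60 15 [-39.  30. -31.  35. -25.  40.] | -45 22 [-41.  33. -34.  38. -28.  43.] | -30 17 [-42.  31. -38.  34. -28.  40.] | -15 19 [-45.  29. -38.  33. -28.  37.] | 0 19 [-45.  29. -38.  33. -31.  39.] | 14 19 [-48.  29. -41.  33. -34.  36.] | 29 22 [-50.  29. -41.  34. -34.  41.] | 44 17 [-51.  30. -44.  32. -37.  37.] | 59 21 [-54.  30. -44.  33. -37.  39.] | 
rim 331 ((527.837646484375, -37.59416198730469), (201.5811767578125, 120.90870666503906), 6.756831169128418)
60 19 [619. -75. 623. -17. 628.  29.]
85 38 [618. -75. 622. -21. 627.  30.]
110 40 [617. -81. 621. -36. 627.  33.]
135 35 [616. -82. 619. -19. 626.  29.]
160 31 [613. -83. 617. -12. 625.  33.]
185 32 [611. -82. 615. -12. 623.  31.]
210 121 [610. -77. 634. -15. 648.  25.]
235 220 [601. -80. 618. -33. 646.  25.]
s compass yaw -5.2493663 ends [447.99975267 -35.34361412] [593.46187115 -48.70808286] n [-7.9945415  -0.01003402  7.67856113]
-74 15 [-40.  29. -36.  31. -34.  33.] | -59 20 [-42.  30. -37.  35. -31.  39.] | -44 32 [-46.  32. -39.  36. -28.  40.] | -29 24 [-47.  29. -41.  32. -33.  34.] | -14 27 [-48.  29. -40.  32. -34.  34.] | 0 27 [-50.  29. -41.  32. -36.  34.] | 15 27 [-51.  29. -44.  32. -39.  34.] | 30 26 [-54.  30. -46.  32. -40.  35.] | 45 26 [-54.  30. -47.  32. -41.  33.] | 60 21 [-56.  30. -49.  32. -42.  34.] | 
rim 673 ((515.13525390625, -41.96058654785156), (219.51150512695312, 123.29734802246094), 6.875657558441162)
60 55 [615. -89. 624. -47. 633.  22.]
85 124 [614. -88. 622. -41. 632.  26.]
110 120 [614. -88. 621. -41. 631.  21.]
135 144 [612. -89. 619. -38. 630.  25.]
160 143 [611. -89. 618. -42. 630.  23.]
185 145 [610. -89. 618. -48. 628.  23.]
210 176 [608. -89. 621. -49. 644.  24.]
235 327 [599. -88. 617. -40. 645.  21.]
```

```bash
cat >> h.py <<'E'
from scipy.spatial.transform import Rotation as Rn
def togo(x,y,z,yaw=None):
    "shift in present tool axes (m) to a world point; turn about tool z to a yaw of tool x (deg)"
    o=robot.get_obs();R=Rn.from_rotvec(o['tool_rot']).as_matrix()
    cur=np.degrees(np.arctan2(R[1,0],R[0,0]))
    print('t',round(o['time'],2),'pos',np.round(o['position'],4),'yaw',round(cur,2),'tilt',np.round(R[:,2],3),'F',np.round(o['ft_force'],1),'q',np.round(o['joint_pos'],2))
    print('shift',np.round(R.T@(np.array([x,y,z])-o['position']),4), 'turn z',None if yaw is None else round(float(np.radians((cur-yaw+180)%360-180)),3))
    if yaw is not None:
        d=Rn.from_euler('z',yaw,degrees=True).as_matrix()@np.diag([1.,-1,-1])
        print('turn rotvec',np.round(Rn.from_matrix(R.T@d).as_rotvec(),3),'shift after turn',np.round(d.T@(np.array([x,y,z])-o['position']),4))
E
python3 -m jog '{"turn":[[0,0,0],[0,0,0],[0,0,0],[0,0,0],[0,0,0],[0,0,0],[0,0,0],[0,0,0]],"xyz":[[0.045,-0.0375,0],[0.045,-0.0375,0],[0.045,-0.0375,0],[0.045,-0.0375,0],[0.045,-0.0375,0],[0.045,-0.0375,0],[0.045,-0.0375,0],[0.045,-0.0375,0]],"grip":[0,0,0,0,0,0,0,0]}'
python3 -c "
from h import *
togo(.522,-.040,.15,-6)"
```

```text
time: 1.1
position: [0.4554, -0.1661, 0.2312]
tool_rot: [3.085, 0.594, -0.0]
ft_force: [1.3, -0.6, 0.8]
opening: 0.5
gripper_force: 0.0
t 1.1 pos [ 0.4554 -0.1661  0.2312] yaw 21.81 tilt [-0. -0. -1.] F [ 1.3 -0.6  0.8] q [ 0.59  0.1  -0.33  1.73  0.03  1.32 -0.93]
shift [ 0.1087 -0.0924  0.0811] turn z 0.485
turn rotvec [0.    0.    0.485] shift after turn [ 0.0531 -0.1324  0.0812]
```

```bash

python3 -m jog '{"turn":[[0,0,0.162],[0,0,0.162],[0,0,0.161],[0,0,0],[0,0,0],[0,0,0],[0,0,0],[0,0,0]],"xyz":[[0,0,0],[0,0,0],[0,0,0],[0.013,-0.033,0],[0.013,-0.033,0.01],[0.013,-0.033,0.02],[0.014,-0.033,0.025],[0,0,0.026]],"grip":[0,0,0,0,0,0,0,0]}'
python3 - <<'E'
from h import *
togo(.522,-.040,.022,-6)
s=snap('side');cv2.imwrite('pics/s2.png',cv2.resize(s['image'][100:290,200:380],None,fx=3,fy=3)[:,:,::-1])
E
```

```text
time: 2.1
position: [0.5222, -0.0384, 0.1494]
tool_rot: [-3.136, 0.155, -0.0]
ft_force: [0.1, -0.8, -0.6]
opening: 0.504
gripper_force: 0.0
t 2.1 pos [ 0.5222 -0.0384  0.1494] yaw -5.67 tilt [ 0.     0.002 -1.   ] F [ 0.1 -0.8 -0.6] q [ 0.37  0.25 -0.42  1.75  0.11  1.16 -1.75]
shift [-0.      0.0018  0.1274] turn z 0.006
turn rotvec [-0.002 -0.     0.006] shift after turn [-0.      0.0016  0.1274]
```

View pics/s2.png

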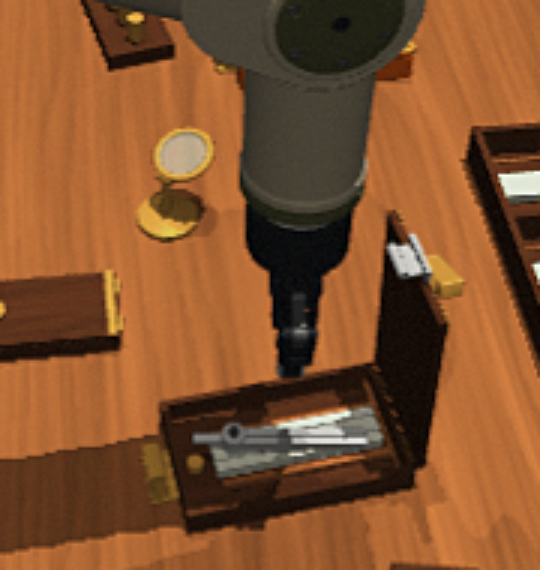

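The gripper is straight above the compass, clear of the lid. Going down.

```bash

python3 -m jog '{"turn":[[0,0,0],[0,0,0],[0,0,0],[0,0,0],[0,0,0],[0,0,0],[0,0,0],[0,0,0]],"xyz":[[0,0.0015,0.03],[0,0,0.03],[0,0,0.03],[0,0,0.02],[0,0,0.01],[0,0,0.0065],[0,0,0],[0,0,0]],"grip":[0,0,0,0,0,0,0,-0.5]}'
python3 -m jog '{"turn":[[0,0,0],[0,0,0],[0,0,0],[0,0,0],[0,0,0],[0,0,0],[0,0,0],[0,0,0]],"xyz":[[0,0,0],[0,0,0],[0,0,0],[0,0,0],[0,0,0],[0,0,0],[0,0,0],[0,0,0]],"grip":[-0.8,-1,-1,-1,-1,-1,-1,-1]}'

```

```text
time: 3.15
position: [0.5219, -0.0436, 0.0246]
tool_rot: [3.137, -0.164, 0.002]
ft_force: [0.4, 0.2, 0.3]
opening: 0.297
gripper_force: 0.0
time: 4.15
position: [0.522, -0.0436, 0.0248]
tool_rot: [3.137, -0.163, 0.003]
ft_force: [-1.6, 0.0, 5.1]
opening: 0.178
gripper_force: 59.1
```

```bash

python3 -m jog '{"turn":[[0,0,0],[0,0,0],[0,0,0],[0,0,0],[0,0,0],[0,0,0],[0,0,0],[0,0,0]],"xyz":[[0,0,0.0],[0,0,-0.02],[0,0,-0.035],[-0.005,0.02,-0.035],[-0.01,0.045,0],[0,0.05,0],[0,0.05,0],[0,0.045,0]],"grip":[-1,-1,-1,-1,-1,-1,-1,-1]}'
python3 -m jog '{"turn":[[0,0,-0.18],[0,0,-0.18],[0,0,-0.18],[0,0,-0.18],[0,0,-0.18],[0,0,-0.18],[0,0,-0.18],[0,0,-0.18]],"xyz":[[0.01,0,0],[0.01,0,0],[0,0,0],[0,0,0],[0,0,0],[0,0,0],[0,0,0],[0,0,0]],"grip":[-1,-1,-1,-1,-1,-1,-1,-1]}'
python3 - <<'E'
from h import *
togo(.610,-.263,.08,78.5)
a=snap('top');s=snap('side')
cv2.imwrite('pics/p3.png',np.hstack([cv2.resize(a['image'][110:230,270:420],None,fx=2.6,fy=2.6),cv2.resize(s['image'][190:310+34,240:390],None,fx=2.6,fy=2.6)[:312]])[:,:,::-1])
W=np.vstack([world(x).reshape(-1,3) for x in (a,s)])*1000
# rack tops
for x in(a,s):
    W=world(x).reshape(-1,3)*1000
    m=(W[:,2]>15)&(W[:,2]<27)&(W[:,0]>540)&(W[:,0]<680)&(W[:,1]<-150)&(W[:,1]>-370)
    if m.sum()>5: print(m.sum(),cv2.minAreaRect(W[m][:,:2].astype(np.float32)))
E
```

```text
time: 5.15
position: [0.484, -0.2529, 0.114]
tool_rot: [3.137, -0.165, 0.0]
ft_force: [0.9, 0.3, -0.5]
opening: 0.176
gripper_force: 58.8
time: 6.15
position: [0.5043, -0.2512, 0.1138]
tool_rot: [-2.461, -1.953, 0.0]
ft_force: [-0.1, -0.9, -1.1]
opening: 0.174
gripper_force: 58.8
t 6.15 pos [ 0.5043 -0.2512  0.1138] yaw 76.88 tilt [-0.  0. -1.] F [-0.1 -0.9 -1.1] q [ 0.83  0.39 -0.53  1.68  0.21  1.13  0.01]
shift [0.0125 0.1056 0.0338] turn z -0.028
turn rotvec [-0.    -0.    -0.028] shift after turn [0.0095 0.1059 0.0338]
148 ((614.4678955078125, -242.06234741210938), (144.3426513671875, 71.2129898071289), 78.55620574951172)
672 ((610.93017578125, -264.27142333984375), (187.4498748779297, 71.0503921508789), 79.22010803222656)
```

View pics/p3.png

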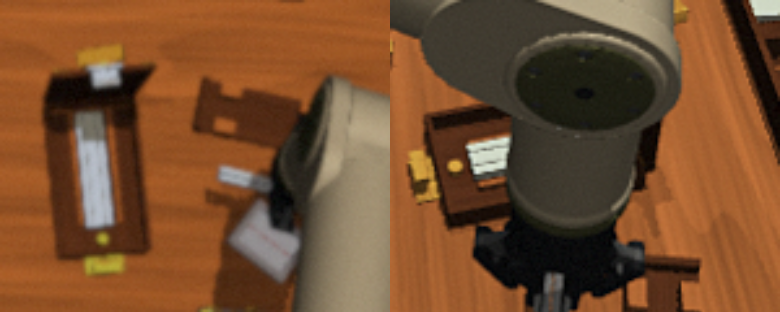

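Compass is held; the rule is undisturbed in its groove. Moving over the rack.

```bash

python3 -m jog '{"turn":[[0,0,-0.035],[0,0,0],[0,0,0],[0,0,0],[0,0,0],[0,0,0],[0,0,0],[0,0,0]],"xyz":[[0,0,0],[0.0085,0.03,0],[0,0.035,0],[0,0.03,0],[0,0.0115,0.02],[0,0,0.025],[0,0,0],[0,0,0]],"grip":[-1,-1,-1,-1,-1,-1,-1,-1]}'
python3 - <<'E'
from h import *
togo(.6107,-.264,.013,78.9)
a=snap('top');s=snap('side')
cv2.imwrite('pics/p4.png',np.hstack([cv2.resize(a['image'][120:200,310:420],None,fx=3.6,fy=3.6),cv2.resize(s['image'][265:384,300:400],None,fx=2.42,fy=2.42)[:288]])[:,:,::-1])
for n,x in(('t',a),('s',s)):
    W=world(x).reshape(-1,3)*1000;I=x['image'].reshape(-1,3).astype(int)
    box=(W[:,0]>560)&(W[:,0]<660)&(W[:,1]>-360)&(W[:,1]<-170)
    m=box&(W[:,2]>48)&(W[:,2]<85)&(I.sum(1)>240)&(I.max(1)-I.min(1)<35);P=W[m]
    print(n,m.sum())
    for y in range(-350,-170,10):
        q=abs(P[:,1]-y)<5
        if q.sum()>1: print(y,q.sum(),np.round([P[q,0].min(),P[q,0].mean(),P[q,0].max(),P[q,2].mean()]),end=' ')
    if m.sum(): print(P[:,1].min(),P[:,1].max())
E
```

```text
time: 7.25
position: [0.6109, -0.2641, 0.0698]
tool_rot: [2.432, 1.987, 0.001]
ft_force: [-0.0, -0.0, -1.3]
opening: 0.175
gripper_force: 58.9
t 7.25 pos [ 0.6109 -0.2641  0.0698] yaw 78.49 tilt [ 0.001 -0.    -1.   ] F [-0.  -0.  -1.3] q [ 0.69  0.64 -0.5   1.43  0.31  1.16 -0.05]
shift [ 0.0001 -0.0002  0.0568] turn z -0.007
turn rotvec [ 0.001  0.    -0.007] shift after turn [ 0.0001 -0.0002  0.0568]
t 90
-250 6 [609. 616. 619.  76.] -240 12 [608. 615. 623.  79.] -230 18 [612. 619. 626.  77.] -220 14 [611. 619. 629.  75.] -210 17 [613. 621. 629.  76.] -200 17 [615. 623. 633.  78.] -190 6 [618. 622. 628.  76.] -251.8505079627328 -191.47026719366667
s 46
-340 15 [592. 596. 601.  77.] -330 16 [593. 598. 601.  76.] -260 3 [610. 616. 620.  78.] -250 9 [617. 620. 623.  78.] -341.38995701975034 -246.8766837561059
```

View pics/p4.png

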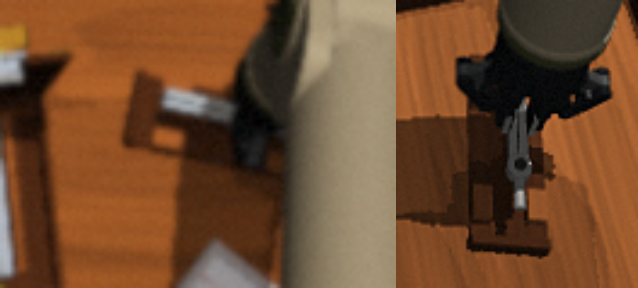

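The compass is lined up with the channel within about 2 mm; lowering and releasing.

```bash

python3 -m jog '{"turn":[[0,0,0],[0,0,0],[0,0,0],[0,0,0],[0,0,0],[0,0,0],[0,0,0],[0,0,0]],"xyz":[[0.002,0,0.02],[0,0,0.018],[0,0,0.01],[0,0,0.005],[0,0,0.003],[0,0,0],[0,0,0],[0,0,0]],"grip":[-1,-1,-1,-1,-1,-1,-1,-1]}'
python3 -c "
from h import *
togo(.6107,-.264,.013,78.9)"
```

```text
time: 8.35
position: [0.6111, -0.2621, 0.0131]
tool_rot: [2.432, 1.988, 0.0]
ft_force: [0.2, -0.5, -0.6]
opening: 0.176
gripper_force: 59.0
t 8.35 pos [ 0.6111 -0.2621  0.0131] yaw 78.54 tilt [ 0. -0. -1.] F [ 0.2 -0.5 -0.6] q [ 0.68  0.7  -0.48  1.47  0.34  1.06 -0.07]
shift [-0.002  -0.      0.0001] turn z -0.006
turn rotvec [ 0.     0.    -0.006] shift after turn [-0.002  -0.      0.0001]
```

```bash

python3 -m jog '{"turn":[[0,0,0],[0,0,0],[0,0,0],[0,0,0],[0,0,0],[0,0,0],[0,0,0],[0,0,0]],"xyz":[[0,0,0],[0,0,0],[0,0,0],[0,0,-0.01],[0,0,-0.04],[0,0,-0.05],[0,0,-0.05],[0,0,-0.05]],"grip":[-0.3,-0.1,0,0,0,0,0,-0.5]}'
python3 -m jog '{"turn":[[0,0,-0.16],[0,0,-0.16],[0,0,0],[0,0,0],[0,0,0],[0,0,0],[0,0,0],[0,0,0]],"xyz":[[0,0,0],[0,0,0],[0,0.05,0],[0.03,0.035,0],[0.04,0,0],[0.04,0,0],[0.04,0,0],[0.03,0,0]],"grip":[-1,-1,-1,-1,-1,-1,-1,-1]}'
python3 - <<'E'
from h import *
togo(.672,-.066,.195,96.8)
a=snap('top');s=snap('side')
cv2.imwrite('pics/p5.png',np.hstack([cv2.resize(a['image'][120:240,270:420],None,fx=2.6,fy=2.6),cv2.resize(s['image'][150:384,220:400],None,fx=1.33,fy=1.33)])[:,:,::-1])
for n,x in(('t',a),('s',s)):
    W=world(x).reshape(-1,3)*1000;I=x['image'].reshape(-1,3).astype(int)
    box=(W[:,0]>560)&(W[:,0]<660)&(W[:,1]>-360)&(W[:,1]<-170)
    m=box&(W[:,2]>3)&(W[:,2]<35)&(I.sum(1)>240)&(I.max(1)-I.min(1)<35);P=W[m]
    print(n,m.sum(), cv2.minAreaRect(P[:,:2].astype(np.float32)) if m.sum() else '',np.median(P[:,2]) if m.sum() else '')
E
```

```text
time: 9.35
position: [0.6108, -0.2619, 0.2155]
tool_rot: [2.431, 1.988, 0.001]
ft_force: [1.8, -0.7, -0.2]
opening: 0.301
gripper_force: 0.0
time: 10.35
position: [0.6735, -0.0707, 0.2139]
tool_rot: [2.082, 2.352, 0.002]
ft_force: [1.1, -0.0, 0.1]
opening: 0.001
gripper_force: 0.0
t 10.35 pos [ 0.6735 -0.0707  0.2139] yaw 96.99 tilt [ 0.001  0.001 -1.   ] F [ 1.1 -0.   0.1] q [ 0.43  0.58 -0.61  1.21  0.32  1.45 -0.02]
shift [ 0.0048 -0.001   0.0189] turn z 0.003
turn rotvec [ 0.001 -0.     0.003] shift after turn [ 0.0048 -0.001   0.0189]Traceback (most recent call last):
  File "<stdin>", line 4, in <module>
    return _nx.concatenate(arrs, 1, dtype=dtype, casting=casting)
           ~~~~~~~~~~~~~~~^^^^^^^^^^^^^^^^^^^^^^^^^^^^^^^^^^^^^^^
ValueError: all the input array dimensions except for the concatenation axis must match exactly, but along dimension 0, the array at index 0 has size 312 and the array at index 1 has size 311
```

```bash

python3 - <<'E'
from h import *
a=snap('top');s=snap('side')
cv2.imwrite('pics/p5.png',np.hstack([cv2.resize(a['image'][120:240,270:420],(390,312)),cv2.resize(s['image'][150:384,220:400],(240,312))])[:,:,::-1])
for n,x in(('t',a),('s',s)):
    W=world(x).reshape(-1,3)*1000;I=x['image'].reshape(-1,3).astype(int)
    box=(W[:,0]>560)&(W[:,0]<660)&(W[:,1]>-360)&(W[:,1]<-170)
    m=box&(W[:,2]>3)&(W[:,2]<35)&(I.sum(1)>240)&(I.max(1)-I.min(1)<35);P=W[m]
    print(n,m.sum(), cv2.minAreaRect(P[:,:2].astype(np.float32)) if m.sum() else '',np.median(P[:,2]) if m.sum() else '')
E
```

```text
t 91 ((604.8841552734375, -309.8372802734375), (64.33060455322266, 25.346820831298828), 83.35889434814453) 20.78057039512197
s 390 ((611.5946044921875, -265.3170166015625), (149.765869140625, 20.16156005859375), 77.04769897460938) 20.544842710068725
```

View pics/p5.png

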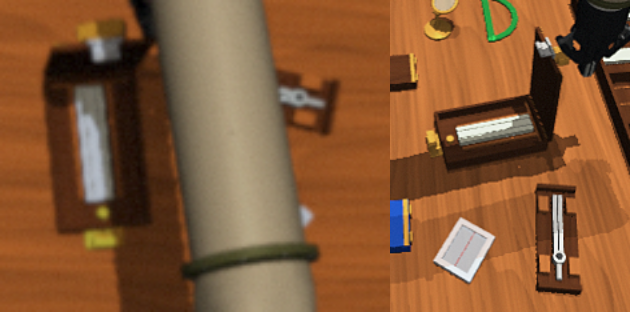

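The compass lies flat in the rack between blocks and stops, and the rule is in its groove. Now pushing the lid from behind.

```bash

python3 -m jog '{"turn":[[0,0,0],[0,0,0],[0,0,0],[0,0,0],[0,0,0],[0,0,0],[0,0,0],[0,0,0]],"xyz":[[0,0,0.025],[0,-0.012,0],[0,-0.012,0],[0,-0.012,0],[0,-0.012,0],[0,-0.012,0],[0,-0.012,0],[0,-0.012,0]],"grip":[-1,-1,-1,-1,-1,-1,-1,-1]}'
python3 - <<'E'
from h import *
togo(.55,-.07,.185,96.8)
s=snap('side')
W=world(s).reshape(-1,3)*1000;I=s['image'].reshape(-1,3).astype(int)
m=(I.sum(1)<200)&(I[:,0]>I[:,2]+6)&(abs(W[:,1]-0)<30)&(W[:,0]>440)&(W[:,0]<640)
for z in range(40,250,20):
    q=m&(abs(W[:,2]-z)<10)
    if q.sum()>3: print(z,q.sum(),np.round(np.median(W[q,0])),end='; ')
E
```

```text
time: 11.55
position: [0.5895, -0.0833, 0.1879]
tool_rot: [-2.084, -2.351, -0.0]
ft_force: [0.7, 0.1, 0.1]
opening: 0.004
gripper_force: 0.3
t 11.55 pos [ 0.5895 -0.0833  0.1879] yaw 96.88 tilt [ 0.  0. -1.] F [0.7 0.1 0.1] q [ 0.57  0.42 -0.64  1.5   0.25  1.31  0.02]
shift [ 0.0179 -0.0377  0.0029] turn z 0.001
turn rotvec [ 0.    -0.     0.001] shift after turn [ 0.0178 -0.0377  0.0029]
40 62 545.0; 220 26 554.0;
```

```bash

python3 -m jog '{"turn":[[0,0,0],[0,0,0],[0,0,0],[0,0,0],[0,0,0],[0,0,0],[0,0,0],[0,0,0]],"xyz":[[0,-0.012,0],[0,-0.012,0],[0,-0.012,0],[0,-0.012,0],[0,0,0],[0,0,0],[0,0,-0.03],[0,0,-0.05]],"grip":[-1,-1,-1,-1,-1,-1,-1,-1]}'
python3 - <<'E'
from h import *
togo(.43,-.09,.1,96.8)
a=snap('top');s=snap('side')
cv2.imwrite('pics/p6.png',np.hstack([cv2.resize(a['image'][120:240,270:420],(390,312)),cv2.resize(s['image'][150:384,220:400],(240,312))])[:,:,::-1])
E
```

```text
time: 12.6
position: [0.542, -0.0889, 0.267]
tool_rot: [-2.081, -2.348, 0.002]
ft_force: [1.0, -0.2, 1.6]
opening: -0.001
gripper_force: 0.0
t 12.6 pos [ 0.542  -0.0889  0.267 ] yaw 96.9 tilt [-0.004  0.001 -1.   ] F [ 1.  -0.2  1.6] q [ 0.65  0.27 -0.67  1.49  0.17  1.44  0.09]
shift [ 0.012  -0.1107  0.1674] turn z 0.002
turn rotvec [-0.003 -0.002  0.002] shift after turn [ 0.0122 -0.1113  0.167 ]
```

View pics/p6.png

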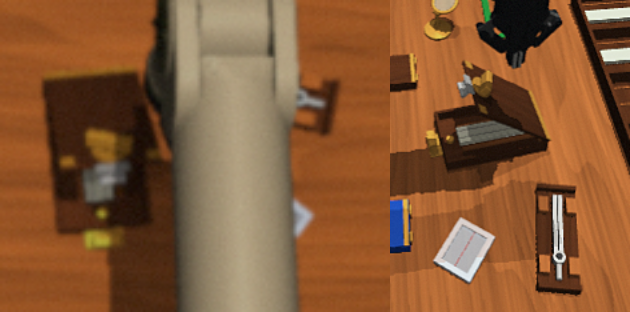

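Lid is past upright and sinking (about 0.6 rad). Moving to above the press point.

```bash

python3 -m jog '{"turn":[[0,0,0],[0,0,0],[0,0,0],[0,0,0],[0,0,0],[0,0,0],[0,0,0],[0,0,0]],"xyz":[[0,-0.03,0],[0.008,-0.03,0],[0,-0.0327,0],[0,0,0.03],[0,0,0.03],[0,0,0.02],[0,0,0.02],[0,0,0]],"grip":[-1,-1,-1,-1,-1,-1,-1,-1]}'
cat > lid.py <<'E'
from h import *
def lid():
    s=snap('side')
    W=world(s).reshape(-1,3)*1000;I=s['image'].reshape(-1,3).astype(int)
    u=np.array([.993,.118]);d=(np.array([627,-26])-W[:,:2])@u; w=(W[:,:2]-[627,-26])@np.array([-.118,.993])
    m=(I.sum(1)<260)&(I[:,0]>I[:,2]+6)&(abs(w)<50)&(abs(w)>30)&(d>20)&(d<190)&(W[:,2]>32)
    p=np.polyfit(d[m],W[m,2],1);print('lid slope',np.round(p,3),m.sum())
    b=(I[:,0]>120)&(I[:,2]<110)&(I[:,1]>.6*I[:,0])&(abs(d-180)<40)&(abs(w)<45)&(W[:,2]>42+180*p[0])
    Q=W[b]; print('brass',b.sum())
    if b.sum()>5:
        zt=np.percentile(Q[:,2],95); T=Q[Q[:,2]>zt-5]; r=cv2.minAreaRect(T[:,:2].astype(np.float32)); print('wing top z',zt,np.round(r[0]),np.round(r[1]),r[2])
    return s
E
python3 - <<'E'
from lid import *
lid();togo(.449,-.092,.06,96.8)
E
```

```text
time: 13.7
position: [0.4489, -0.0917, 0.1665]
tool_rot: [-2.082, -2.349, 0.001]
ft_force: [0.5, 0.4, -0.1]
opening: 0.003
gripper_force: 0.0
lid slope [ 0.157 33.519] 776
brass 107
wing top z 584.7201134097248 [431. -66.] [47. 18.] 69.6751937866211
t 13.75 pos [ 0.4496 -0.0918  0.1676] yaw 96.91 tilt [-0.001  0.001 -1.   ] F [-0.6 -0.  -0.2] q [ 0.76  0.12 -0.67  1.87  0.08  1.18  0.19]
shift [-0.0002 -0.0005  0.1076] turn z 0.002
turn rotvec [-0.001 -0.001  0.002] shift after turn [-1.000e-04 -6.000e-04  1.076e-01]
```

```bash

python3 -m jog '{"turn":[[0,0,0],[0,0,0],[0,0,0],[0,0,0],[0,0,0],[0,0,0],[0,0,0],[0,0,0]],"xyz":[[0,0,0],[0,0,0],[0,0,0.02],[0,0,0.025],[0,0,0.025],[0,0,0.02],[0,0,0.008],[0,0,0.004]],"grip":[-1,-1,-1,-1,-1,-1,-1,-1]}'
python3 - <<'E'
from lid import *
lid();togo(.449,-.092,.038,96.8)
E
```

```text
time: 14.75
position: [0.4501, -0.0921, 0.0661]
tool_rot: [2.084, 2.35, 0.001]
ft_force: [-0.3, -0.8, 0.7]
opening: 0.001
gripper_force: 0.0
lid slope [ 0.263 27.18 ] 581
brass 59
wing top z 497.08739608411827 [424. -64.] [35. 12.] 64.52727508544922
t 14.8 pos [ 0.45   -0.0922  0.0659] yaw 96.88 tilt [ 0.  0. -1.] F [-0.3 -0.2 -0.6] q [ 0.72  0.25 -0.65  1.99  0.19  0.96  0.09]
shift [ 0.0003 -0.0009  0.0279] turn z 0.001
turn rotvec [0.    0.    0.001] shift after turn [ 0.0003 -0.0009  0.0279]
```

```bash

python3 -m jog '{"turn":[[0,0,0],[0,0,0],[0,0,0],[0,0,0],[0,0,0],[0,0,0],[0,0,0],[0,0,0]],"xyz":[[0,0,0.004],[0,0,0.004],[0,0,0.003],[0,0,0.003],[0,0,0.002],[0,0,0.002],[0,0,0.001],[0,0,0.0]],"grip":[-1,-1,-1,-1,-1,-1,-1,-1]}'
```

```text
time: 15.8
position: [0.45, -0.0922, 0.0472]
tool_rot: [2.084, 2.35, 0.0]
ft_force: [-2.4, -0.4, 5.6]
opening: 0.001
gripper_force: 2.7
```

Contact with 5.6 N; pressing on.

```bash

python3 -m jog '{"turn":[[0,0,0],[0,0,0],[0,0,0],[0,0,0],[0,0,0],[0,0,0],[0,0,0],[0,0,0]],"xyz":[[0,0,0.002],[0,0,0.002],[0,0,0.002],[0,0,0.002],[0,0,0.002],[0,0,0.001],[0,0,0.001],[0,0,0.0]],"grip":[-1,-1,-1,-1,-1,-1,-1,-1]}'
```

```text
time: 16.8
position: [0.45, -0.0922, 0.0372]
tool_rot: [2.083, 2.35, -0.002]
ft_force: [-15.1, 1.9, 38.5]
opening: 0.002
gripper_force: 19.1
```

```bash

python3 -m jog '{"turn":[[0,0,0],[0,0,0],[0,0,0],[0,0,0],[0,0,0],[0,0,0],[0,0,0],[0,0,0]],"xyz":[[0,0,0.001],[0,0,0],[0,0,-0.003],[0,0,-0.02],[0,0,-0.03],[0,0,-0.03],[0.0,0.05,-0.02],[0,0.05,0]],"grip":[-1,-1,-1,-1,-1,-1,-1,-0.2]}'
python3 - <<'E'
from h import *
togo(.448,-.047,.046,96.8)
a=snap('top');s=snap('side')
cv2.imwrite('pics/p7.png',np.hstack([cv2.resize(a['image'][140:230,270:345],(500,600)),cv2.resize(s['image'][200:290,225:270+60],(300,260)) if 0 else np.zeros((600,0,3),np.uint8)])[:,:,::-1])
S=cv2.resize(s['image'][200:290,235:350],(690,540));cv2.imwrite('pics/p8.png',S[:,:,::-1])
u=np.array([.993,.118]);v=np.array([-.118,.993])
for n,x in(('t',a),('s',s)):
    W=world(x).reshape(-1,3)*1000;I=x['image'].reshape(-1,3).astype(int)
    d=(np.array([627,-26])-W[:,:2])@u; w=(W[:,:2]-[627,-26])@v
    m=(I.sum(1)<260)&(I[:,0]>I[:,2]+6)&(abs(w)<52)&(d>5)&(d<198)&(W[:,2]>28)&(W[:,2]<60)
    print(n,'lid fit',m.sum(),np.round(np.polyfit(d[m],W[m,2],1),3))
    g=(abs(w)<50)&(d>150)&(d<215)&(I[:,0]>110)&(I[:,2]<.6*I[:,0])&(W[:,2]<75)
    for lo in (46,52,57):
        q=g&(W[:,2]>lo)
        if q.sum()>4: r=cv2.minAreaRect(W[q][:,:2].astype(np.float32));print('brass >',lo,q.sum(),np.round(r[0],1),np.round(r[1],1),round(r[2],1),np.percentile(W[q,2],95))
E
```

```text
time: 17.8
position: [0.5515, -0.081, 0.1391]
tool_rot: [2.083, 2.345, 0.002]
ft_force: [-0.5, -0.2, 0.1]
opening: 0.199
gripper_force: 0.0
t 17.8 pos [ 0.5515 -0.081   0.1391] yaw 96.77 tilt [ 0.004 -0.002 -1.   ] F [-0.5 -0.2  0.1] q [ 0.62  0.37 -0.66  1.67  0.25  1.18  0.01]
shift [ 0.0462 -0.0991  0.0926] turn z -0.0
turn rotvec [ 0.004  0.003 -0.   ] shift after turn [ 0.046  -0.0987  0.0931]
t lid fit 1506 [1.0000e-02 3.7643e+01]
brass > 46 66 [448.4 -40.8] [39.7 28.2] 36.8 70.10198402357054
brass > 52 48 [448.5 -41.7] [43.6 17. ] 65.0 70.57968159092012
brass > 57 45 [449.4 -41.8] [44.  14.3] 70.1 70.67188529787164
s lid fit 1951 [1.000e-02 3.703e+01]
brass > 46 84 [447.  -50.2] [52.4 17.6] 79.6 66.41254375743918
brass > 52 82 [447.1 -50.5] [53.6 13.6] 72.1 66.44016234984943
brass > 57 80 [447.1 -50.5] [53.6 13.6] 72.1 66.46148744552461
```

View pics/p8.png

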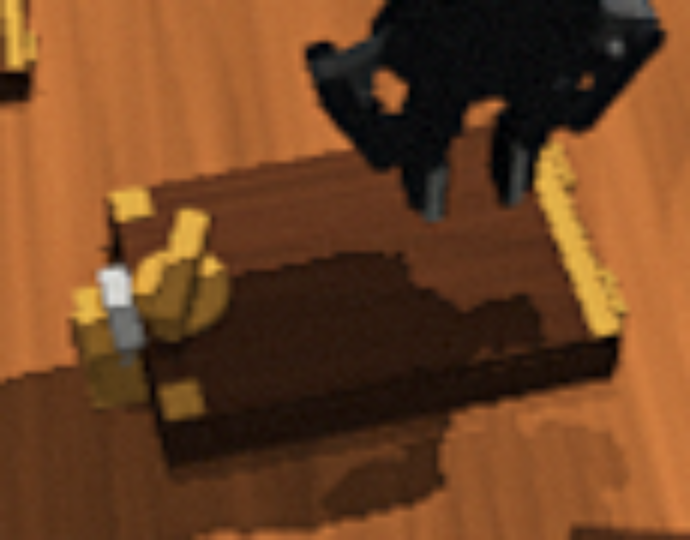

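Lid is flush with the latch over the catch. The wing sits at about 71° (case y is 97°), centre ≈ (0.448, −0.047). Approaching to grip it.

```bash

python3 -m jog '{"turn":[[0,0,0],[0,0,0],[0,0,0],[0,0,0.15],[0,0,0.15],[0,0,0.15],[0,0,0],[0,0,0]],"xyz":[[0.0154,-0.033,0],[0.0153,-0.033,0],[0.0153,-0.033,0],[0,0,0],[0,0,0],[0,0,0],[0,0,0.02],[0,0,0]],"grip":[0,0,0,0,0,0,0,0]}'
python3 - <<'E'
from h import *
togo(.448,-.047,.049,71)
s=snap('side');cv2.imwrite('pics/p9.png',cv2.resize(s['image'][200:290,235:350],(690,540))[:,:,::-1])
W=world(s).reshape(-1,3)*1000;I=s['image'].reshape(-1,3).astype(int)
d=np.hypot(W[:,0]-425,W[:,1]+50)<22
m=d&(I.max(1)-I.min(1)<30)&(I.sum(1)>220)&(W[:,2]<70);print('silver',m.sum(),np.percentile(W[m],[5,95],axis=0))
E
```

```text
time: 18.9
position: [0.4437, -0.0463, 0.1156]
tool_rot: [-2.554, -1.826, 0.003]
ft_force: [-0.0, 0.4, 0.3]
opening: 0.499
gripper_force: 0.0
t 18.9 pos [ 0.4437 -0.0463  0.1156] yaw 71.11 tilt [-0.003  0.001 -1.   ] F [-0.   0.4  0.3] q [ 0.67  0.15 -0.68  1.97  0.11  1.06 -0.39]
shift [0.0008 0.0045 0.0666] turn z 0.002
turn rotvec [-0.003  0.     0.002] shift after turn [0.0007 0.0043 0.0666]
silver 36 [[413.70894306 -66.17747827  34.42292413]
 [424.26310212 -34.57806113  38.81285571]]
```

View pics/p9.png

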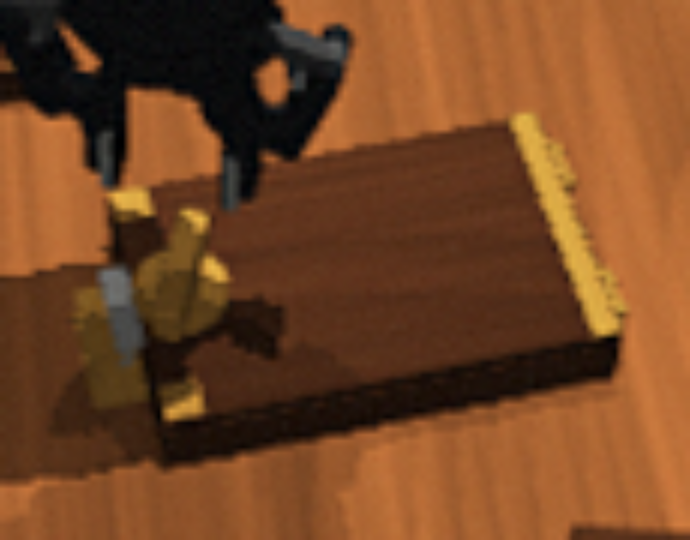

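The open fingers straddle the wing's line and the catch bar is below 39 mm. Descending and gripping.

```bash

python3 -m jog '{"turn":[[0,0,0],[0,0,0],[0,0,0],[0,0,0],[0,0,0],[0,0,0],[0,0,0],[0,0,0]],"xyz":[[0.001,0.0045,0.02],[0,0,0.02],[0,0,0.015],[0,0,0.008],[0,0,0.003],[0,0,0],[0,0,0],[0,0,0]],"grip":[0,0,0,0,0,0,-0.4,-0.6]}'
python3 -m jog '{"turn":[[0,0,0],[0,0,0],[0,0,0],[0,0,0],[0,0,0],[0,0,0],[0,0,0],[0,0,0]],"xyz":[[0,0,0],[0,0,0],[0,0,0],[0,0,0],[0,0,0],[0,0,0],[0,0,0],[0,0,0]],"grip":[-0.8,-1,-1,-1,-1,-1,-1,-1]}'
```

```text
time: 19.95
position: [0.4479, -0.0462, 0.0506]
tool_rot: [-2.554, -1.825, 0.005]
ft_force: [-5.8, 1.1, 3.1]
opening: 0.2
gripper_force: 3.1
time: 20.95
position: [0.4466, -0.0458, 0.0507]
tool_rot: [-2.552, -1.825, 0.008]
ft_force: [-15.0, 4.2, 13.8]
opening: 0.148
gripper_force: 60.6
```

```bash

python3 -m jog '{"turn":[[0,0,0],[0,0,0.1],[0,0,0.12],[0,0,0.12],[0,0,0.12],[0,0,0.12],[0,0,0.12],[0,0,0.1]],"xyz":[[0,-0.0025,-0.001],[0,0,0],[0,0,0],[0,0,0],[0,0,0],[0,0,0],[0,0,0],[0,0,0]],"grip":[-1,-1,-1,-1,-1,-1,-1,-1]}'
python3 -c "
from h import *
togo(.447,-.046,.05,6.8);o=robot.get_obs();print(o['ft_torque'])"
```

```text
time: 21.95
position: [0.4477, -0.0469, 0.0517]
tool_rot: [3.066, 0.68, 0.001]
ft_force: [4.1, -3.0, -7.7]
opening: 0.145
gripper_force: 58.6
t 21.95 pos [ 0.4477 -0.0469  0.0517] yaw 25.02 tilt [ 0.001 -0.001 -1.   ] F [ 4.1 -3.  -7.7] q [ 0.52  0.24 -0.54  2.03  0.16  0.91 -1.23]
shift [-0.0003 -0.0011  0.0017] turn z 0.318
turn rotvec [ 0.001 -0.001  0.318] shift after turn [-0.0006 -0.001   0.0017]
[-0.74031184 -0.61125787  0.0684009 ]
```

```bash

python3 -m jog '{"turn":[[0,0,0.08],[0,0,0.08],[0,0,0.08],[0,0,0.06],[0,0,0.03],[0,0,0.03],[0,0,0],[0,0,0]],"xyz":[[0,0,0.001],[0,0,0],[0,0,0],[0,0,0],[0,0,0],[0,0,0],[0,0,0],[0,0,0]],"grip":[-1,-1,-1,-1,-1,-1,-1,-1]}'
python3 -c "
from h import *
togo(.447,-.046,.05,6.8);o=robot.get_obs();print(o['ft_torque'])"
```

```text
time: 22.95
position: [0.4479, -0.0476, 0.0511]
tool_rot: [3.137, 0.127, 0.002]
ft_force: [2.2, -5.3, -2.7]
opening: 0.141
gripper_force: 59.8
t 22.95 pos [ 0.4479 -0.0476  0.0511] yaw 4.64 tilt [ 0.001 -0.002 -1.   ] F [ 2.2 -5.3 -2.7] q [ 0.48  0.23 -0.49  2.03  0.14  0.91 -1.58]
shift [-0.0008 -0.0016  0.0011] turn z -0.038
turn rotvec [ 0.002 -0.001 -0.038] shift after turn [-0.0007 -0.0017  0.0011]
[-1.26049962 -0.29506859  0.68206268]
```

```bash

python3 -m jog '{"turn":[[0,0,0.03],[0,0,0.03],[0,0,0.03],[0,0,0],[0,0,0],[0,0,0],[0,0,0],[0,0,0]],"xyz":[[0,0,0],[0,0,0],[0,0,0],[0,0,0],[0,0,0],[0,0,0],[0,0,0],[0,0,0]],"grip":[-1,-1,-1,-1,-1,-1,-1,-1]}'
python3 -c "
from h import *
togo(.447,-.046,.05,6.8);o=robot.get_obs();print(o['ft_torque'])"
```

```text
time: 23.95
position: [0.4479, -0.0475, 0.0512]
tool_rot: [3.139, -0.01, 0.002]
ft_force: [0.9, -6.9, -1.7]
opening: 0.142
gripper_force: 77.5
t 23.95 pos [ 0.4479 -0.0475  0.0512] yaw -0.38 tilt [ 0.001 -0.003 -1.   ] F [ 0.9 -6.9 -1.7] q [ 0.47  0.23 -0.48  2.03  0.14  0.91 -1.66]
shift [-0.0009 -0.0015  0.0012] turn z -0.125
turn rotvec [ 0.003 -0.001 -0.125] shift after turn [-0.0007 -0.0016  0.0012]
[-1.416315   -0.16548268  1.83219096]
```

Torque has climbed to 1.8 N m with the wing not following: it is at the stop. Releasing and lifting.

```bash

python3 -m jog '{"turn":[[0,0,0],[0,0,0],[0,0,0],[0,0,0],[0,0,0],[0,0,0],[0,0,0],[0,0,0]],"xyz":[[0,0,0],[0,0,0],[0,0,0],[0,0,-0.02],[0,0,-0.05],[0,0,-0.05],[0.02,0,-0.05],[0.03,0,-0.03]],"grip":[-0.4,-0.1,0,0,0,0,0,0]}'
python3 -m jog '{"turn":[[0,0,0],[0,0,0],[0,0,0],[0,0,0],[0,0,0],[0,0,0],[0,0,0],[0,0,0]],"xyz":[[0.02,-0.05,0],[0,-0.05,0],[0,-0.05,0],[0,-0.04,0],[0,0,0],[0,0,0],[0,0,0],[0,0,0]],"grip":[0,0,0,0,0,0,0,0]}'
python3 - <<'E'
from h import *
a=snap('top');s=snap('side')
cv2.imwrite('pics/p10.png',np.hstack([cv2.resize(a['image'][130:230,180:420],(480,200)),cv2.resize(s['image'][130:384,200:400],(300,381))[:200] if 0 else np.zeros((200,0,3),np.uint8)])[:,:,::-1])
cv2.imwrite('pics/p11.png',cv2.resize(s['image'][130:384,200:400],None,fx=2.3,fy=2.3,interpolation=cv2.INTER_CUBIC)[:,:,::-1])
u=np.array([.993,.118]);v=np.array([-.118,.993])
for n,x in(('t',a),('s',s)):
    W=world(x).reshape(-1,3)*1000;I=x['image'].reshape(-1,3).astype(int)
    d=(np.array([627,-26])-W[:,:2])@u; w=(W[:,:2]-[627,-26])@v
    m=(I.sum(1)<260)&(I[:,0]>I[:,2]+6)&(abs(w)<52)&(d>5)&(d<198)&(W[:,2]>28)&(W[:,2]<60)
    if m.sum()>20: print(n,'lid fit',m.sum(),np.round(np.polyfit(d[m],W[m,2],1),3))
    q=(abs(w)<50)&(d>130)&(d<215)&(I[:,0]>110)&(I[:,2]<.6*I[:,0])&(W[:,2]<75)&(W[:,2]>55)
    if q.sum()>4: r=cv2.minAreaRect(W[q][:,:2].astype(np.float32));print('wing',q.sum(),np.round(r[0],1),np.round(r[1],1),round(r[2],1))
print(robot.get_obs()['time'])
E
```

```text
time: 24.95
position: [0.4983, -0.0465, 0.2541]
tool_rot: [3.14, -0.015, 0.006]
ft_force: [-0.0, 0.1, -0.6]
opening: 0.499
gripper_force: 0.0
time: 25.95
position: [0.5194, 0.1422, 0.2509]
tool_rot: [3.141, -0.017, 0.0]
ft_force: [0.0, -1.1, 1.1]
opening: 0.505
gripper_force: 0.0
t lid fit 1480 [4.0000e-03 3.8153e+01]
wing 71 [447.4 -49.4] [52.6 20.7] 0.5
s lid fit 2129 [1.2000e-02 3.6932e+01]
wing 96 [446.1 -49.9] [54.4 15.6] 7.4
26.05
```

View pics/p11.png

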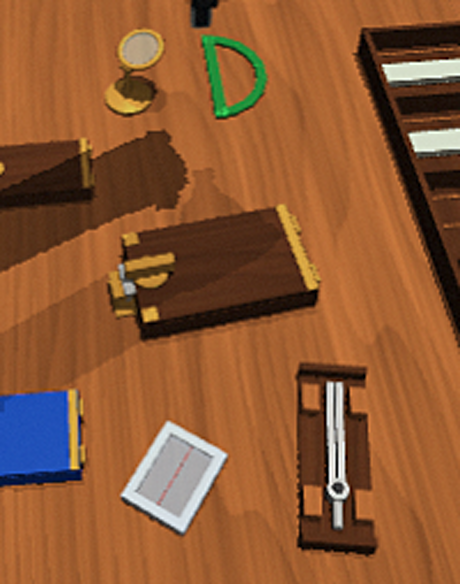

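The lid is flush and latched, and the wing lies along the case's x (about 7° against a case yaw of 6.8°). The compass lies flat in its rack and the bystanders are undisturbed. Handing in.

```bash
python3 -c "
from rig import robot
print(robot.job_done())"
```

```text
the job is handed in; nothing more can be done
None
```

I handed the job in at about 26 s: the compass lies flat in its rack, the lid is latched and flush, and the wing screw was then turned clockwise to its stop, with the rule last seen in its groove before closing; the hand-in call returned no verdict.

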